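# Spin, follow and catch a luthier's carving turntable

## Task

Push the carving turntable so that it spins freely anticlockwise (seen from above), about one turn in six seconds, then let go and travel with it: keep the fingers right above its moving upright handle and close to its top, without touching it, for a good five seconds. Then, while it is still turning, lower the open fingers around the handle, close them on it and bring the turntable to rest; finish while holding the handle still. Never spin it wildly, and leave the jar, the mallet and the spool on the bench alone.

Things in the scene. Friction and masses are not known exactly. Their poses are not given: they have to be found in the camera images.
- stand: Round dark steel foot of the turntable, 170 mm across, fixed to the bench. Origin at the centre of its underside on the bench top, on the turntable's vertical axis; z up. It carries the turntable: an octagonal plywood board, 270 mm across its corners, 22 mm thick, its upper face 70 mm above the bench, with one upright handle near the rim.
- turntable (a joint): Angle of the turntable about its vertical axis, rad, growing anticlockwise seen from above; at 0 the handle lies in +x from the axis. Turns freely, no stops. Nominal turning mass 1.2 kg, inertia 0.0107 kg m2 (vary -30 to +40 percent); viscous drag 0.0013 N m s/rad, dry drag 0.0002 N m: a free turn slows with a time constant of about 8 s.
- handle_top (a point): Centre of the top face of the handle: an upright plain round wooden post, 32 mm diameter, 60 mm tall above the board, 95 mm from the axis, top 130 mm above the bench. The post is fixed to the board and turns with it.
- hub (a point): Point on the turntable's axis at the height of the board's upper face (70 mm above the bench). Around it a thin round rosette blank (120 mm across, 5 mm thick) is fastened by a brass nut 28 mm across; the bolt ends 89 mm above the bench. Across from the handle, 95 mm from the axis, sits a low dark counterweight block (50 x 30 mm, 12 mm tall).
- jar: Bystander: glass jar, 60 mm diameter, 85 mm tall, loose on the bench; origin at the centre of its underside.
- mallet: Bystander: wooden mallet lying on the bench, 210 mm long, head 60 x 95 x 60 mm; origin on the bench side, under the end of the handle where it meets the head.
- spool: Bystander: wooden clamping spool standing on the bench, 44 mm diameter, 74 mm tall; origin at the centre of its underside.

How it is judged:
On the way, in this order (a step that is already met when the one before it is completed fails the run):
1. the turntable is set turning anticlockwise, faster than 0.5 rad/s (velocity of joint turntable above 0.5 rad/s), for 0.1 s.
2. for 4 s the turntable turns freely (over 0.25 rad/s, untouched by the robot) while the TCP stays within 30 mm sideways of the handle and 20 to 80 mm above its top (velocity of joint turntable above 0.25 rad/s and contact force between each of the fingers, the arm and stand below 0.3 N and horizontal distance between the grasp point and handle_top below 0.03 m and z of the grasp point in the frame of handle_top between 0.02 and 0.08 m), for 4 s.
3. the fingers are lowered over the handle (TCP below its top, within 30 mm of its axis) while it is still turning at over 0.1 rad/s (velocity of joint turntable above 0.1 rad/s and horizontal distance between the grasp point and handle_top below 0.03 m and z of the grasp point in the frame of handle_top below 0 m), for 0.1 s.
At the end, for the whole second after the job is handed in: the turntable is at rest (under 0.08 rad/s) with the fingers closed on its handle with more than 3 N: TCP within 20 mm of the handle's axis and 0 to 45 mm below its top (velocity of joint turntable between -0.08 and 0.08 rad/s and contact force between the fingers and stand above 3 N and horizontal distance between the grasp point and handle_top below 0.02 m and z of the grasp point in the frame of handle_top between -0.045 and 0 m); the arm keeps its last pose, push and grip.
It fails at once if the turntable spins faster than 2 rad/s (velocity of joint turntable above 2 rad/s or velocity of joint turntable below -2 rad/s).
It fails at once if the jar is disturbed (moved more than 25 mm) (distance of jar from where it was at the start of the episode above 0.025 m).
It fails at once if the mallet is disturbed (moved more than 25 mm) (distance of mallet from where it was at the start of the episode above 0.025 m).
It fails at once if the spool is disturbed (moved more than 25 mm) (distance of spool from where it was at the start of the episode above 0.025 m).
It also fails if it takes over 45 s, if anything falls off the work surface, if the arm or the gripper's body presses on something with over 40 N, if the wrist force passes 120 N, or if a joint passes its speed limit or range.

## Robot

A 6-joint arm with a two-finger parallel gripper is mounted at the origin on the work surface. World frame = base frame: x ahead of the robot, y to its left, z up, the work surface at z = 0. Lengths are in m, angles in rad, forces in N, time in s.
With the tool pointing down it reaches from about 0.25 to 0.85 m from the base axis. Payload 12.5 kg.
Tool frame: the origin (TCP) lies between the finger pads, 19 mm behind the fingertips; this is the grasp point; z points along the fingers, y is the line along which they close (so a half turn about z gives the same grasp; the last joint's range is limited). The gripper opens to 93 mm and grips with 3 to 60 N. Pads are 15 mm wide; open, the fingers measure 128 mm over their backs; the gripper's body (75 mm by 188 mm) begins 65 mm behind the grasp point.
Start: joints at [-1.228, 0.351, 1.652, -0, 1.139, -0.085], TCP at [0.228, -0.5, 0.237] pointing down, gripper open.
Joint ranges: [-2.75, 2.75], [-0.79, 2.1], [0.01, 2.65], [-1.57, 4.71], [0.07, 3.14], [-2.87, 2.87]. Speed limits (rad/s): [2.22, 2.22, 2.79, 3.14, 3.14, 3.14].

## Interface

Orientations are given as a unit quaternion [x, y, z, w].
In Python, from cell import monitor, camera, bot gives the robot as it stands. The module is installed in compiled form; this text tells all that it offers.
- The arm moves only by the shell command python3 -m pendant 'ROWS' [FORCE]. ROWS is JSON, a list of rows, each a list of 7 numbers: the shift along the tool's x, y, z in units of 40 mm (1.0 is 40 mm), then the turn, a rotation vector about the tool's x, y, z in units of 6 degrees (1.0 is 6 degrees), then the opening, from 0 (shut) to 1 (fully open). A call has 1 to 12 rows; each row shifts and turns the commanded pose from where the row before left it, along the tool's axes as they then stand; what a row does not reach is not made up. A row lasts 1/12 s, in which the tool goes at most 41.7 mm and 7.16 degrees, less where a joint would pass 70% of its speed; a pose out of reach is approached as far as the arm can. A call is refused whole if a number of a shift passes 1 or a number of a turn 1, either way. A call with a gripper value outside its range is refused whole. The fingers move at their own pace and stop on an object; FORCE is the grip in N (left out, the last holds). Time passes only in rows, so rows that do not move let the fingers close. It gives the time, the measured TCP pose, the force, the opening and the grip force at its end, in the units of the state.
- monitor.get_obs(): the state, without advancing time (a new reading comes with each control period).
- camera(name): name is "side" or "top" or "wrist"; returns a dict with "image" (400x640x3 uint8, red, green, blue), "mtx" (3x3 intrinsics, pixels), "view" (4x4, takes a point from world to camera coordinates). Camera axes: x right, y down, z forward; pixel columns grow to the right and rows downward; lengths in m; the calibration is good to about 2 mm. A picture is of the moment at which its call begins. There is no depth.
- bot.hand_in(): hands the job in; it is judged then, once.
The state is a dict: "time": time; "q": joint angles; "joint_velocities": joint speeds; "effort": joint torques, N m; "eef_pos": TCP position; "tcp_rot": TCP orientation; "ft_force": force on the tool from outside, world axes, zero at the start; "wrist_torque": the same for the moment, N m; "opening": finger opening in m; "gripper_force": force on a finger pad.
Only numpy, scipy, OpenCV 4.12 (cv2) and the standard library are available. Lean on these libraries where they do the work, as an engineer would, in place of code of your own. Each camera call takes 0.05 s, during which the arm holds its last target. There are 200 camera calls.

## Working session

There is one attempt and no reset: what is moved stays moved. The work goes in short steps, Python scripts to look and compute and a shell command to move; the robot and the scene stay as the last step left them, time stands still between calls to the robot, and variables do not carry over. Pictures are saved under pics/ and viewed, at most 10 in all, crops included, and the job is handed in when it is done.

```bash
mkdir -p pics
python3 - <<'E'
from cell import monitor,camera
import cv2,numpy as np
o=monitor.get_obs();print(o)
a=[]
for n in("top","side"):
    c=camera(n);cv2.imwrite(f"pics/{n}0.png",c["image"][:,:,::-1]);print(n,c["mtx"].tolist(),c["view"].round(4).tolist())
E
```

```text
{'time': 0.0, 'q': array([-1.22762377e+00,  3.51211288e-01,  1.65243151e+00,  1.46722510e-05,
        1.13911566e+00, -8.45917867e-02]), 'joint_velocities': array([-1.66239165e-04,  6.88969459e-04, -4.08341551e-05,  9.21463333e-04,
        6.54974679e-04,  3.79994807e-04]), 'effort': array([-1.45297574e-03, -4.97331190e+01, -2.85255772e+01,  6.97620213e-02,
        2.57278886e-02, -8.67784752e-05]), 'eef_pos': array([ 0.22807969, -0.50011642,  0.23691227]), 'tcp_rot': array([ 9.77214755e-01,  2.12252166e-01, -6.85480100e-05, -5.78895136e-04]), 'ft_force': array([ 0.7026306 , -0.13578144,  0.01999394]), 'wrist_torque': array([ 0.00058545, -0.03657263, -0.03996386]), 'gripper_force': 0.0, 'opening': 0.09304410627760568}
top [[386.10344387443126, 0.0, 316.6439167886911], [0.0, 386.10344387443126, 203.28058051429312], [0.0, 0.0, 1.0]] [[-0.007, -0.9994, -0.0336, 0.0749], [-0.9906, 0.0115, -0.1362, 0.665], [0.1365, 0.0323, -0.9901, 0.894], [0.0, 0.0, 0.0, 1.0]]
side [[511.3070391201423, 0.0, 320.46114369310976], [0.0, 511.3070391201423, 205.76773975638332], [0.0, 0.0, 1.0]] [[-0.7407, -0.6717, -0.0109, 0.5229], [-0.3368, 0.3853, -0.8591, 0.3087], [0.5813, -0.6327, -0.5116, 0.8497], [0.0, 0.0, 0.0, 1.0]]
```

View pics/top0.png

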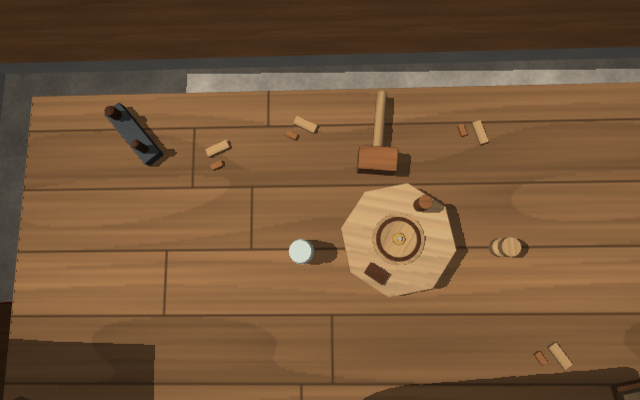

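View pics/side0.png

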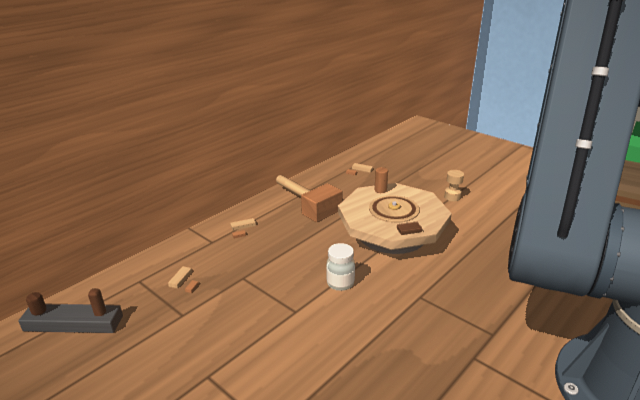

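The top view shows the turntable hub at about (399,239), the handle at (426,202), the counterweight at (377,273), the jar at (301,251), the mallet head at (378,160) and the spool at (508,247). In the side view the hub is at (395,206) and the handle top at (381,172).

```bash
cat > h.py <<'E'
import numpy as np,cv2
from cell import camera,monitor
def ray(c,uv):
    V=c["view"];R,t=V[:3,:3],V[:3,3]
    d=R.T@np.linalg.solve(c["mtx"],[*uv,1.]);return -R.T@t,d/np.linalg.norm(d)
def plane(c,uv,z):
    o,d=ray(c,uv);return o+d*(z-o[2])/d[2]
def tri(rs):
    A=0;b=0
    for o,d in rs:
        P=np.eye(3)-np.outer(d,d);A=A+P;b=b+P@o
    return np.linalg.solve(A,b)
def proj(c,p):
    q=c["view"][:3,:3]@p+c["view"][:3,3];q=c["mtx"]@q;return q[:2]/q[2]
E
python3 - <<'E'
from h import *
T,S=camera("top"),camera("side")
print("hub",tri([ray(T,(399,239)),ray(S,(395,206))]),plane(T,(399,239),.085),plane(S,(395,206),.085))
print("handle",tri([ray(T,(426,202)),ray(S,(381,172))]))
for n,uv,z in(("jar",(301,251),.085),("spool",(511,247),.074),("mallet",(378,158),.06)):print(n,plane(T,uv,z))
def big(im,x0,y0,x1,y1,s=8):return cv2.resize(im[y0:y1,x0:x1,::-1],None,fx=s,fy=s,interpolation=cv2.INTER_NEAREST)
a=big(T["image"],405,185,445,217,10);b=big(S["image"],360,160,400,200,8);b=cv2.resize(b,(320,320))
o=np.zeros((320,720,3),np.uint8);o[:,:400]=a;o[:,400:]=b;cv2.imwrite("pics/crop.png",o)
# hub from board outline (top face) by mask
for n,c,seed in(("top",T,(360,240)),("side",S,(430,215))):
    hsv=cv2.cvtColor(c["image"],cv2.COLOR_RGB2HSV);print(n,hsv[seed[1],seed[0]])
    for (u,v) in ([(426,202),(428,208)] if n=="top" else [(381,172),(381,182)]):print(hsv[v,u])
E
```

```text
hub [ 0.57563808 -0.1221754   0.07819137] [ 0.57564212 -0.12074881  0.085     ] [ 0.56909111 -0.11273711  0.085     ]
handle [ 0.65673532 -0.17583325  0.12140641]
jar [0.55003743 0.10422041 0.085     ]
spool [ 0.55568642 -0.37691426  0.074     ]
mallet [ 0.77312266 -0.08158038  0.06      ]
top [ 17 108 207]
[ 13 157 141]
[ 14 135 119]
side [ 15 109 222]
[ 12 149 193]
[ 12 148 160]
```

View pics/crop.png

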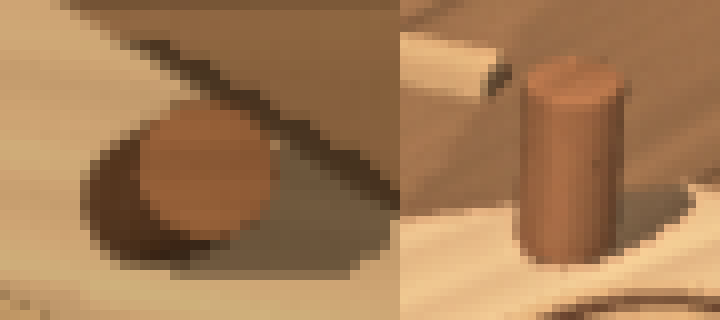

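The crop shows the handle top ellipse centred at about (425.1,201.4) in the top view and (381.2,169.8) in the side view. That puts it near (0.655,-0.175). Moving above it now, with the tool axes turned to line up with the world.

```bash
python3 -m pendant '[[0,0,0,0,0,0.82,1],[0,0,0,0,0,0.82,1],[0,0,0,0,0,0.82,1],[0,0,0,0,0,0.82,1],[0,0,0,0,0,0.8,1],[0.76,-0.58,0,0,0,0,1],[0.76,-0.58,0,0,0,0,1],[0.76,-0.58,0,0,0,0,1],[0.76,-0.58,0,0,0,0,1],[0.76,-0.58,0,0,0,0,1],[0.76,-0.58,0,0,0,0,1],[0.76,-0.58,0,0,0,0,1]]' 8 
python3 -m pendant '[[0.76,-0.58,0.1,0,0,0,1],[0.76,-0.58,0.1,0,0,0,1],[0.76,-0.58,0.1,0,0,0,1],[0.76,-0.58,0.1,0,0,0,1],[0.76,-0.58,0.1,0,0,0,1],[0.6,-0.5,0.2,0,0,0,1],[0.5,-0.4,0.2,0,0,0,1],[0,0,0,0,0,0,1],[0,0,0,0,0,0,1]]'
python3 - <<'E'
from h import *
print(monitor.get_obs()["tcp_rot"],monitor.get_obs()["q"])
T=camera("top");S=camera("side");W=camera("wrist")
hp=tri([ray(T,(425.1,201.4)),ray(S,(381.2,169.8))]);print(hp)
o=monitor.get_obs()["eef_pos"];print(o,((hp-o)*[1,-1,-1]/.04).round(2))
print(proj(W,hp),proj(W,np.array([.574,-.119,.085])),proj(W,o),W["view"].round(3).tolist())
m=np.vstack([W["image"],T["image"]])[:,:,::-1];cv2.imwrite("pics/m1.png",cv2.resize(m,(480,600)))
E
```

```text
time: 1.2
eef_pos: [0.4421, -0.3364, 0.2374]
tcp_rot: [1.0, 0.0, -0.0, -0.0]
ft_force: [0.7, -1.3, 0.3]
opening: 0.0929
gripper_force: 0.0
time: 1.95
eef_pos: [0.637, -0.1848, 0.2004]
tcp_rot: [1.0, 0.001, -0.001, -0.0]
ft_force: [-0.2, 0.5, -0.1]
opening: 0.0931
gripper_force: 0.0
[ 9.99998939e-01  1.21468032e-03 -7.72132991e-04 -2.25919958e-04] [-3.52470239e-01  5.93135817e-01  1.36644822e+00 -1.19868035e-04
  1.18361380e+00  1.21594207e+00]
[ 0.6559944  -0.17281703  0.12896472]
[ 0.63630099 -0.18662203  0.20181563] [ 0.49 -0.35  1.82]
[300.74255044 191.22079955] [252.85189904 255.67244024] [317.79474942 257.38152522] [[0.001, -1.0, 0.0, -0.187], [-0.957, -0.001, 0.292, 0.584], [-0.292, -0.0, -0.957, 0.543], [0.0, 0.0, 0.0, 1.0]]
```

View pics/m1.png

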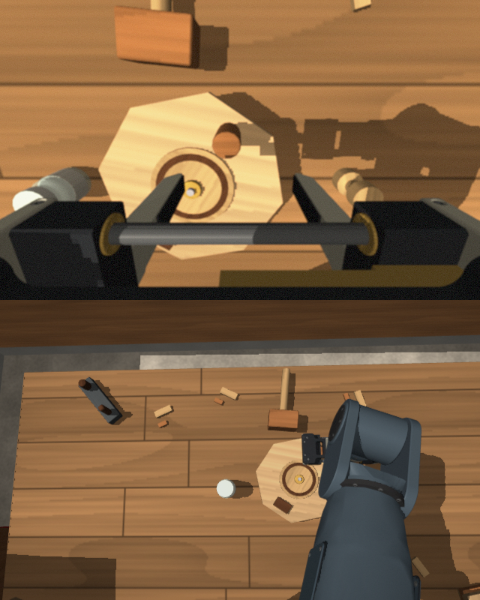

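The wrist view shows the handle at about (303,185) and the nut at about (257,249) in full-size pixels, so the wrist camera can track the handle. The top view is now blocked by the arm.

```bash
cat >> h.py <<'E'
Z=.112
def handle(c,exp):
    """handle axis xy from wrist picture; exp: expected xy"""
    hsv=cv2.cvtColor(c["image"],cv2.COLOR_RGB2HSV)
    m=cv2.inRange(hsv,(5,130,85),(16,255,225))
    u,v=proj(c,np.array([*exp,Z])).round().astype(int)
    r=np.zeros_like(m);cv2.circle(r,(int(u),int(v)),70,255,-1);m&=r
    m=cv2.morphologyEx(m,cv2.MORPH_OPEN,np.ones((5,5)))
    n,l,s,ce=cv2.connectedComponentsWithStats(m)
    if n<2:return None,0,m
    k=1+np.argmax(s[1:,4]);return plane(c,ce[k],Z),s[k],l==k
E
python3 - <<'E'
from h import *
W=camera("wrist")
p,s,m=handle(W,(.656,-.173));print(p,s)
hsv=cv2.cvtColor(W["image"],cv2.COLOR_RGB2HSV)
y=cv2.inRange(hsv,(18,140,120),(32,255,255));y[:200]=0;y[290:]=0;y[:,:220]=0;y[:,290:]=0
ce=cv2.moments(y,True);ce=(ce["m10"]/ce["m00"],ce["m01"]/ce["m00"]);print(ce,y.sum()/255,plane(W,ce,.082),plane(W,(257,249),.082))
im=W["image"][:,:,::-1].copy();im[m]=(255,0,0);im[y>0]=(0,255,0);cv2.imwrite("pics/w1.png",im[120:320,130:420])
E
```

```text
[ 0.65104339 -0.17168968  0.112     ] [ 283  165   38   47 1220]
(256.1740412979351, 251.66961651917404) 339.0 [ 0.57693776 -0.12224938  0.082     ] [ 0.58003929 -0.12331015  0.082     ]
```

View pics/w1.png

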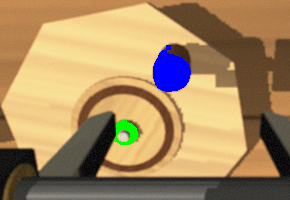

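```bash
sed -i 's/^Z=.112/Z=.122/' h.py; python3 -m pendant '[[0.47,-0.34,0,0,0,0,1],[0,0,0.6,0,0,0,1],[0,0,0.6,0,0,0,1],[0,0,0.6,0,0,0,1],[0,0,0.55,0,0,0,1],[0,0,0,0,0,0,1],[0,0,0,0,0,0,0]]' 8
python3 -m pendant '[[0,0,0,0,0,0,0],[0,0,0,0,0,0,0],[0,0,0,0,0,0,0]]'
python3 -m pendant '[[0,0,0,0,0,0,0],[0,0,0,0,0,0,0],[0,0,0,0,0,0,0]]'
python3 - <<'E'
import numpy as np
C=np.array([.576,-.121]);r=.0945;a0=-.583
# ramp profile: accelerate to 1.05 rad/s over 12 rows, hold
w=0;a=a0;p=C+r*np.array([np.cos(a),np.sin(a)])
for k in range(48):
    w=min(1.05,w+1.05/12);a+=w/12
    n=C+r*np.array([np.cos(a),np.sin(a)]);d=((n-p)*[1,-1]/.04).round(2);p=p+d*[1,-1]*.04
    print(k,round(a,3),d.tolist())
E
```

```text
time: 2.73
eef_pos: [0.655, -0.1728, 0.1075]
tcp_rot: [1.0, -0.0, -0.001, -0.0]
ft_force: [0.2, -0.5, 0.6]
opening: 0.0897
gripper_force: 0.0
time: 2.98
eef_pos: [0.6562, -0.1725, 0.1091]
tcp_rot: [1.0, 0.0, 0.001, 0.0]
ft_force: [0.2, 0.0, 0.1]
opening: 0.0704
gripper_force: 0.0
time: 3.23
eef_pos: [0.6557, -0.1722, 0.1078]
tcp_rot: [1.0, 0.0, 0.0, 0.0]
ft_force: [0.4, -0.1, -0.4]
opening: 0.0505
gripper_force: 0.0
0 -0.576 [0.01, -0.01]
1 -0.561 [0.02, -0.03]
2 -0.539 [0.02, -0.05]
3 -0.51 [0.04, -0.06]
4 -0.474 [0.04, -0.07]
5 -0.43 [0.05, -0.1]
6 -0.379 [0.04, -0.11]
7 -0.321 [0.05, -0.13]
8 -0.255 [0.04, -0.14]
9 -0.182 [0.04, -0.17]
10 -0.102 [0.03, -0.19]
11 -0.014 [0.01, -0.21]
12 0.073 [-0.01, -0.2]
13 0.161 [-0.02, -0.21]
14 0.248 [-0.04, -0.2]
15 0.336 [-0.06, -0.2]
16 0.423 [-0.08, -0.19]
17 0.511 [-0.09, -0.19]
18 0.598 [-0.11, -0.17]
19 0.686 [-0.12, -0.17]
20 0.773 [-0.14, -0.15]
21 0.861 [-0.15, -0.14]
22 0.948 [-0.16, -0.13]
23 1.036 [-0.18, -0.11]
24 1.123 [-0.18, -0.1]
25 1.211 [-0.19, -0.08]
26 1.298 [-0.2, -0.07]
27 1.386 [-0.2, -0.04]
28 1.473 [-0.2, -0.03]
29 1.561 [-0.21, -0.01]
30 1.648 [-0.21, 0.0]
31 1.736 [-0.2, 0.03]
32 1.823 [-0.2, 0.04]
33 1.911 [-0.2, 0.06]
34 1.998 [-0.19, 0.08]
35 2.086 [-0.19, 0.09]
36 2.173 [-0.17, 0.11]
37 2.261 [-0.17, 0.13]
38 2.348 [-0.15, 0.14]
39 2.436 [-0.14, 0.15]
40 2.523 [-0.13, 0.16]
41 2.611 [-0.11, 0.17]
42 2.698 [-0.1, 0.19]
43 2.786 [-0.08, 0.19]
44 2.873 [-0.06, 0.19]
45 2.961 [-0.05, 0.2]
46 3.048 [-0.02, 0.21]
47 3.136 [-0.01, 0.21]
```

```bash
python3 -m pendant '[[0,0,0,0,0,0,0],[0,0,0,0,0,0,0],[0,0,0,0,0,0,0],[0,0,0,0,0,0,0]]' 8
python3 -m pendant '[[0.01,-0.01,0,0,0,0,0],[0.02,-0.03,0,0,0,0,0],[0.02,-0.05,0,0,0,0,0],[0.04,-0.06,0,0,0,0,0],[0.04,-0.07,0,0,0,0,0],[0.05,-0.1,0,0,0,0,0],[0.04,-0.11,0,0,0,0,0],[0.05,-0.13,0,0,0,0,0],[0.04,-0.14,0,0,0,0,0],[0.04,-0.17,0,0,0,0,0]]'
```

```text
time: 3.57
eef_pos: [0.6557, -0.1722, 0.1075]
tcp_rot: [1.0, 0.0, 0.0, 0.0]
ft_force: [0.1, -0.7, -1.2]
opening: 0.0314
gripper_force: 8.0
time: 4.4
eef_pos: [0.6698, -0.1369, 0.1076]
tcp_rot: [1.0, 0.0, 0.0, 0.0]
ft_force: [1.4, -1.8, 1.3]
opening: 0.0315
gripper_force: 8.0
```

```bash
python3 -m pendant '[[0.03,-0.19,0,0,0,0,0],[0.01,-0.21,0,0,0,0,0],[-0.01,-0.2,0,0,0,0,0],[-0.02,-0.21,0,0,0,0,1],[-0.04,-0.2,0,0,0,0,1],[-0.06,-0.2,0,0,0,0,1],[-0.08,-0.19,0,0,0,0,1],[-0.09,-0.19,0,0,0,0,1],[-0.11,-0.17,-0.35,0,0,0,1],[-0.12,-0.17,-0.45,0,0,0,1],[-0.14,-0.15,-0.5,0,0,0,1],[-0.15,-0.14,-0.4,0,0,0,1]]'
python3 - <<'E'
from h import *
C=np.array([.576,-.121]);o=monitor.get_obs()
e=C+.0945*np.array([np.cos(.87),np.sin(.87)])
for i in range(2):
    t=monitor.get_obs();W=camera("wrist");p,s,m=handle(W,e);d=p[:2]-C if p is not None else np.zeros(2)
    print(t["time"],t["eef_pos"],p,s,"r",np.hypot(*d),"a",np.arctan2(d[1],d[0]))
im=W["image"][:,:,::-1].copy();im[m>0]=(255,0,0);cv2.imwrite("pics/w2.png",im)
E
```

```text
time: 5.4
eef_pos: [0.6379, -0.0478, 0.1766]
tcp_rot: [1.0, 0.0, 0.0, -0.0]
ft_force: [-0.3, -0.8, -0.5]
opening: 0.0871
gripper_force: 0.0
5.4 [ 0.63793031 -0.04784087  0.17663822] [ 0.66271785 -0.0157658   0.122     ] [ 250  154   65   92 1782] r 0.13636063486698435 a 0.881564008527622
5.45 [ 0.63835882 -0.04716502  0.17978172] [ 0.66200924 -0.01434906  0.122     ] [ 250  154   63   89 1853] r 0.13701099382313484 a 0.8921314690727691
```

View pics/w2.png

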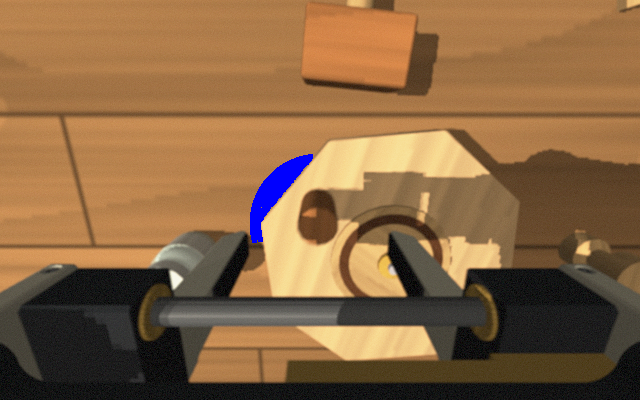

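The wrist view shows the handle in the gripper's shadow at about (318,225), between the fingers. The mask picked up a crescent of bench instead. I'll tighten the mask on this stored picture, which costs no robot time.

Run:
```python
import cv2,numpy as np
h=cv2.cvtColor(cv2.imread("pics/w2.png"),cv2.COLOR_BGR2HSV)
for u,v in((318,230),(310,222),(325,238),(318,205),(308,205),(328,200),(335,230),(300,230),(318,180),(380,190),(400,175),(350,300),(290,160),(360,240)):print((u,v),h[v,u])
for n,lo,hi in(("s110",(0,115,0),(15,255,190)),("s130",(0,130,0),(15,255,190)),("s140",(0,140,30),(14,255,190))):
    m=cv2.inRange(h,lo,hi);m[:180]=0;m[262:]=0;m[:,:280]=0;m[:,350:]=0
    _,l,s,c=cv2.connectedComponentsWithStats(m);k=1+np.argmax(s[1:,4]);print(n,s[k],c[k])
```

```text
(318, 230) [ 14 163 100]
(310, 222) [ 14 171 103]
(325, 238) [ 14 172 105]
(318, 205) [ 13 157  70]
(308, 205) [ 14 191  99]
(328, 200) [ 15 149  70]
(335, 230) [ 15 165 108]
(300, 230) [ 15 159 112]
(318, 180) [ 22 101 248]
(380, 190) [ 17 117 155]
(400, 175) [ 15 120 157]
(350, 300) [140  18  43]
(290, 160) [120 255 255]
(360, 240) [ 18 133 140]
s110 [ 298  189   42   56 1674] [317.79569892 217.16129032]
s130 [ 298  190   40   55 1638] [317.54761905 217.38522589]
s140 [ 299  190   38   54 1424] [317.37570225 217.72682584]
```

```bash
cat >> h.py <<'E'
C=np.array([.576,-.121])
def handle(c,exp):
    m=cv2.inRange(cv2.cvtColor(c["image"],cv2.COLOR_RGB2HSV),(0,135,0),(16,255,195))
    e=proj(c,np.array([*exp,.122]));r=np.zeros_like(m);cv2.circle(r,tuple(int(x) for x in e.round()),45,255,-1);m&=r
    m=cv2.morphologyEx(m,cv2.MORPH_OPEN,np.ones((5,5)))
    n,l,s,_=cv2.connectedComponentsWithStats(m)
    if n<2:return None,0,m
    k=1+np.argmax(s[1:,4]);x,y,w,h,_=s[k];return plane(c,(x+w/2,y+h-.46*w),.13),s[k],l==k
def look(a,n=2,wn=0.,name=None,rows=12,lag=.04,zt=None):
    """measure handle n times; plan rows from commanded ~ measured pose for speed wn"""
    L=[]
    for i in range(n):
        t=monitor.get_obs();W=camera("wrist");p,s,m=handle(W,C+.0945*np.array([np.cos(a),np.sin(a)]))
        if p is None:print("lost");continue
        d=p[:2]-C;b=np.arctan2(d[1],d[0]);b=a+(b-a+np.pi)%(2*np.pi)-np.pi;a=b
        L.append((t["time"],b));print(round(t["time"],3),t["eef_pos"].round(4),"r",round(np.hypot(*d),4),"a",round(b,3),s)
    if name:
        im=W["image"][:,:,::-1].copy();im[m>0]=(255,0,0);cv2.imwrite(name,im)
    if wn and L:plan(*L[-1],wn,rows)
    return L
def plan(t0,a0,w,rows=12,tau=8.,lead=.03):
    o=monitor.get_obs();p=o["eef_pos"][:2].copy();t=o["time"]
    ang=lambda t:a0+w*tau*(1-np.exp(-(t-t0)/tau))
    print("now",t,"handle expected",round(ang(t),3))
    gap=C+.0945*np.array([np.cos(ang(t+lead)),np.sin(ang(t+lead))])-p
    for k in range(rows):
        q=ang(t+lead+(k+1)/12);n=C+.0945*np.array([np.cos(q),np.sin(q)])-gap*max(0,1-(k+1)/3)
        d=((n-p)*[1,-1]/.04).round(2);p=p+d*[1,-1]*.04;print(k,d.tolist(),end=" ")
    print("end a",round(ang(t+rows/12),3))
E
python3 -c "
from h import *
look(.95,1,1.03,'pics/w3.png')"
```

```text
5.5 [ 0.6387 -0.0477  0.1782] r 0.0954 a 0.924 [ 294  195   39   55 1635]
now 5.55 handle expected 0.975
0 [-0.27, -0.16] 1 [-0.28, -0.14] 2 [-0.28, -0.13] 3 [-0.19, -0.05] 4 [-0.19, -0.03] 5 [-0.18, -0.03] 6 [-0.19, -0.0] 7 [-0.19, 0.01] 8 [-0.18, 0.02] 9 [-0.18, 0.04] 10 [-0.17, 0.05] 11 [-0.17, 0.06] end a 1.938
```

View pics/w3.png

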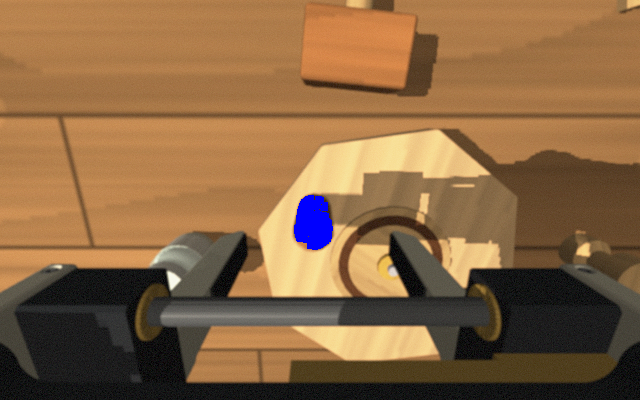

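The mask now covers the handle properly at (313,222), almost under the TCP. Following it.

```bash
python3 -m pendant '[[-0.27,-0.14,0,0,0,0,1],[-0.26,-0.12,0,0,0,0,1],[-0.26,-0.11,0,0,0,0,1],[-0.18,-0.05,0,0,0,0,1],[-0.18,-0.03,0,0,0,0,1],[-0.18,-0.02,0,0,0,0,1]]'
python3 -c "
from h import *
look(1.42,1)
a=look(1.47,1)[0];w=(a[1]-.924)/(a[0]-5.5);print(w);plan(*a,w*.96,12)"
```

```text
time: 6.05
eef_pos: [0.5846, -0.0299, 0.1747]
tcp_rot: [1.0, 0.0, -0.0, -0.0]
ft_force: [0.9, -0.5, -0.8]
opening: 0.093
gripper_force: 0.0
6.05 [ 0.5846 -0.0299  0.1747] r 0.0956 a 1.461 [ 292  186   40   57 1729]
6.1 [ 0.5836 -0.0298  0.1749] r 0.0955 a 1.488 [ 292  189   40   56 1747]
0.939798739877438
now 6.15 handle expected 1.533
0 [-0.24, -0.02] 1 [-0.23, -0.01] 2 [-0.23, -0.0] 3 [-0.16, 0.04] 4 [-0.16, 0.05] 5 [-0.16, 0.06] 6 [-0.14, 0.07] 7 [-0.14, 0.09] 8 [-0.14, 0.09] 9 [-0.12, 0.09] 10 [-0.12, 0.11] 11 [-0.11, 0.11] end a 2.376
```

```bash
python3 -m pendant '[[-0.24,-0.02,0,0,0,0,1],[-0.23,-0.01,0,0,0,0,1],[-0.23,0,0,0,0,0,1],[-0.16,0.04,0,0,0,0,1],[-0.16,0.05,0,0,0,0,1],[-0.16,0.06,0,0,0,0,1],[-0.14,0.07,0,0,0,0,1],[-0.14,0.09,0,0,0,0,1],[-0.14,0.09,0,0,0,0,1],[-0.12,0.09,0,0,0,0,1]]'
python3 -c "
from h import *
a=look(2.25,1)[0];w=(a[1]-1.475)/(a[0]-6.08);print(w);plan(*a,w*.94,12)"
```

```text
time: 6.98
eef_pos: [0.5158, -0.0487, 0.1754]
tcp_rot: [1.0, 0.0, 0.0, 0.0]
ft_force: [-0.0, 0.8, 0.8]
opening: 0.0928
gripper_force: 0.0
6.983 [ 0.5158 -0.0487  0.1754] r 0.1084 a 2.269 [ 272  189   62   78 3206]
0.8787274894633031
now 7.0333 handle expected 2.31
0 [-0.15, 0.15] 1 [-0.14, 0.15] 2 [-0.13, 0.15] 3 [-0.09, 0.13] 4 [-0.07, 0.14] 5 [-0.07, 0.13] 6 [-0.05, 0.14] 7 [-0.05, 0.15] 8 [-0.03, 0.14] 9 [-0.03, 0.14] 10 [-0.02, 0.14] 11 [-0.01, 0.15] end a 3.082
```

```bash
python3 -m pendant '[[-0.15,0.15,0,0,0,0,1],[-0.14,0.15,0,0,0,0,1],[-0.13,0.15,0,0,0,0,1],[-0.09,0.13,0,0,0,0,1],[-0.07,0.14,0,0,0,0,1],[-0.07,0.13,0,0,0,0,1],[-0.05,0.14,0,0,0,0,1],[-0.05,0.15,0,0,0,0,1],[-0.03,0.14,0,0,0,0,1],[-0.03,0.14,0,0,0,0,1]]'
python3 - <<'E'
from h import *
o=monitor.get_obs();W=camera("wrist")
np.savez("w4.npz",img=W["image"],mtx=W["mtx"],view=W["view"],t=o["time"],p=o["eef_pos"])
cv2.imwrite("pics/w4.png",W["image"][:,:,::-1]);print(o["time"],o["eef_pos"])
E
```

```text
time: 7.87
eef_pos: [0.4839, -0.1057, 0.1754]
tcp_rot: [1.0, 0.0, 0.0, -0.0]
ft_force: [0.5, 0.2, -0.5]
opening: 0.093
gripper_force: 0.0
7.8667 [ 0.48390779 -0.1056832   0.17544273]
```

View pics/w4.png

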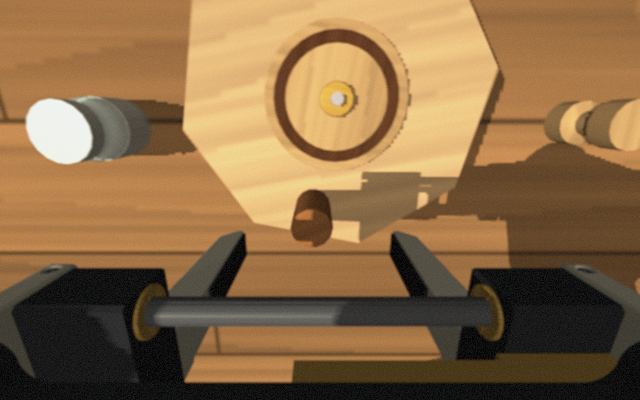

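The handle top is at about (312,228) and the nut at (337,98). I'll work out the angle from those two pixels.

Run:
```python
from h import *
c=dict(np.load("w4.npz"));h=plane(c,(312,228),.13);n=plane(c,(338,98),.085);d=h[:2]-C
a=np.arctan2(d[1],d[0])%(2*np.pi);print(h,n,np.hypot(*d),a,"alt",np.arctan2(*(h-n)[1::-1])%6.283)
w=(a-1.475)/(7.867-6.08);print(w);plan(7.867,a,w*.9,12)
hsv=cv2.cvtColor(c["img"],cv2.COLOR_RGB2HSV)
for u,v in((312,220),(312,235),(312,255),(285,240),(312,205),(340,255)):print((u,v),hsv[v,u])
```

```text
[ 0.4829377 -0.1017126  0.13     ] [ 0.57554159 -0.12193937  0.085     ] 0.09503996980125116 2.9372332820701867 alt 2.9265475293220793
0.8182614896867301
now 7.9167 handle expected 2.974
0 [-0.03, 0.15] 1 [-0.02, 0.15] 2 [-0.01, 0.15] 3 [0.01, 0.13] 4 [0.02, 0.14] 5 [0.02, 0.13] 6 [0.03, 0.13] 7 [0.04, 0.13] 8 [0.05, 0.12] 9 [0.05, 0.12] 10 [0.06, 0.12] 11 [0.06, 0.11] end a 3.662
(312, 220) [ 14 176 103]
(312, 235) [ 13 177  92]
(312, 255) [ 15 144 145]
(285, 240) [ 15 146 185]
(312, 205) [ 12 161  73]
(340, 255) [ 16 146 147]
```

```bash
python3 -m pendant '[[-0.03,0.15,0,0,0,0,1],[-0.02,0.15,0,0,0,0,1],[-0.01,0.15,0,0,0,0,1],[0.01,0.13,0,0,0,0,1],[0.02,0.14,0,0,0,0,1],[0.02,0.13,0,0,0,0,1],[0.03,0.13,0,0,0,0,1],[0.04,0.13,0,0,0,0,1],[0.05,0.12,0,0,0,0,1],[0.05,0.12,0,0,0,0,1],[0.06,0.12,0,0,0,0,1],[0.06,0.11,0,0,0,0,1]]'
sed -i 's/(16,255,195)/(16,255,126)/' h.py
python3 -c "
from h import *
a=look(3.64,1,0,'pics/w5.png')[0];w=(a[1]-2.937)/(a[0]-7.867);print(w);plan(*a,w*.94,12)"
```

```text
time: 8.92
eef_pos: [0.4955, -0.1687, 0.1754]
tcp_rot: [1.0, 0.0, 0.0, -0.0]
ft_force: [-0.1, 0.7, 0.1]
opening: 0.093
gripper_force: 0.0
8.917 [ 0.4955 -0.1687  0.1754] r 0.0947 a 3.667 [ 297  191   40   56 1493]
0.6951452030277294
now 8.9667 handle expected 3.699
0 [0.08, 0.13] 1 [0.08, 0.13] 2 [0.09, 0.12] 3 [0.09, 0.09] 4 [0.09, 0.08] 5 [0.09, 0.08] 6 [0.09, 0.07] 7 [0.1, 0.07] 8 [0.1, 0.06] 9 [0.1, 0.06] 10 [0.1, 0.05] 11 [0.1, 0.04] end a 4.31
```

View pics/w5.png

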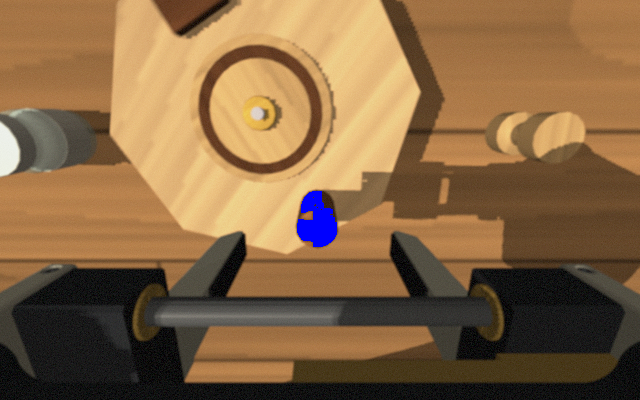

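The mask sits cleanly on the handle at (317,220), and the radius (94.7 mm) is consistent. Keeping on.

```bash
python3 -m pendant '[[0.08,0.13,0,0,0,0,1],[0.08,0.13,0,0,0,0,1],[0.09,0.12,0,0,0,0,1],[0.09,0.09,0,0,0,0,1],[0.09,0.08,0,0,0,0,1],[0.09,0.08,0,0,0,0,1],[0.09,0.07,0,0,0,0,1],[0.1,0.07,0,0,0,0,1],[0.1,0.06,0,0,0,0,1],[0.1,0.06,0,0,0,0,1],[0.1,0.05,0,0,0,0,1],[0.1,0.04,0,0,0,0,1]]'
python3 -c "
from h import *
a=look(4.29,1)[0];w=(a[1]-3.667)/(a[0]-8.917);print(w);plan(*a,w*.94,24)"
```

```text
time: 9.97
eef_pos: [0.54, -0.2077, 0.1754]
tcp_rot: [1.0, 0.0, -0.0, 0.0]
ft_force: [-0.2, -0.4, -0.3]
opening: 0.0929
gripper_force: 0.0
9.967 [ 0.54   -0.2077  0.1754] r 0.0972 a 4.367 [ 299  190   50   56 1634]
0.6666401937437987
now 10.0167 handle expected 4.398
0 [0.18, 0.06] 1 [0.19, 0.06] 2 [0.18, 0.05] 3 [0.12, 0.01] 4 [0.11, 0.01] 5 [0.12, 0.0] 6 [0.11, -0.0] 7 [0.11, -0.01] 8 [0.11, -0.01] 9 [0.11, -0.02] 10 [0.11, -0.03] 11 [0.11, -0.03] 12 [0.1, -0.03] 13 [0.1, -0.04] 14 [0.09, -0.04] 15 [0.1, -0.04] 16 [0.09, -0.05] 17 [0.09, -0.05] 18 [0.08, -0.06] 19 [0.08, -0.05] 20 [0.08, -0.06] 21 [0.07, -0.07] 22 [0.08, -0.06] 23 [0.06, -0.07] end a 5.5
```

```bash
python3 -m pendant '[[0.16,0.05,0,0,0,0,1],[0.16,0.05,0,0,0,0,1],[0.16,0.04,0,0,0,0,1],[0.11,0.01,0,0,0,0,1],[0.11,0.01,0,0,0,0,1],[0.11,0,0,0,0,0,1],[0.11,0,0,0,0,0,1],[0.11,-0.01,0,0,0,0,1]]'
python3 -c "
from h import *
a=look(4.72,1)[0];w=(a[1]-3.667)/(a[0]-8.917);print(w);plan(*a,w*.9,24)"
```

```text
time: 10.68
eef_pos: [0.5812, -0.2134, 0.1754]
tcp_rot: [1.0, 0.0, -0.0, -0.0]
ft_force: [-0.2, -0.6, -0.2]
opening: 0.0931
gripper_force: 0.0
10.683 [ 0.5812 -0.2134  0.1754] r 0.0943 a 4.719 [ 300  196   40   55 1593]
0.5954077272787287
now 10.7333 handle expected 4.745
0 [0.09, 0.01] 1 [0.1, 0.01] 2 [0.09, -0.0] 3 [0.1, -0.02] 4 [0.09, -0.03] 5 [0.1, -0.02] 6 [0.09, -0.04] 7 [0.09, -0.03] 8 [0.09, -0.04] 9 [0.08, -0.04] 10 [0.08, -0.04] 11 [0.08, -0.05] 12 [0.08, -0.05] 13 [0.08, -0.05] 14 [0.07, -0.05] 15 [0.07, -0.06] 16 [0.06, -0.06] 17 [0.07, -0.06] 18 [0.06, -0.06] 19 [0.05, -0.06] 20 [0.06, -0.07] 21 [0.05, -0.06] 22 [0.05, -0.07] 23 [0.05, -0.07] end a 5.688
```

```bash
python3 -m pendant '[[0.09,0.01,0.3,0,0,0,1],[0.1,0.01,0.45,0,0,0,1],[0.09,0,0.5,0,0,0,1],[0.1,-0.02,0.43,0,0,0,0],[0.09,-0.03,0,0,0,0,0],[0.1,-0.02,0,0,0,0,0],[0.09,-0.04,0,0,0,0,0],[0.09,-0.03,0,0,0,0,0],[0.09,-0.04,0,0,0,0,0],[0.08,-0.04,0,0,0,0,0],[0.08,-0.04,0,0,0,0,0],[0.08,-0.05,0,0,0,0,0]]' 10
```

```text
time: 11.73
eef_pos: [0.6244, -0.2017, 0.1085]
tcp_rot: [1.0, 0.0, 0.0, 0.0]
ft_force: [0.2, 0.2, 0.9]
opening: 0.0377
gripper_force: 0.0
```

```bash
python3 -m pendant '[[0.08,-0.05,0,0,0,0,0],[0.08,-0.05,0,0,0,0,0],[0.07,-0.05,0,0,0,0,0],[0.06,-0.05,0,0,0,0,0],[0.05,-0.04,0,0,0,0,0],[0.04,-0.04,0,0,0,0,0],[0.03,-0.03,0,0,0,0,0],[0.02,-0.02,0,0,0,0,0],[0.01,-0.01,0,0,0,0,0],[0,0,0,0,0,0,0],[0,0,0,0,0,0,0],[0,0,0,0,0,0,0]]' 15
python3 -m pendant '[[0,0,0,0,0,0,0],[0,0,0,0,0,0,0],[0,0,0,0,0,0,0],[0,0,0,0,0,0,0],[0,0,0,0,0,0,0],[0,0,0,0,0,0,0]]' 20
python3 - <<'E'
from h import *
o=monitor.get_obs();print(o["joint_velocities"].round(4),o["eef_pos"])
Ws=[camera("wrist") for _ in range(2)]
print(cv2.absdiff(Ws[0]["image"],Ws[1]["image"]).mean(),np.hypot(*(o["eef_pos"][:2]-C)))
cv2.imwrite("pics/w6.png",Ws[1]["image"][:,:,::-1])
E
```

```text
time: 12.73
eef_pos: [0.643, -0.1902, 0.1085]
tcp_rot: [1.0, 0.0, 0.002, 0.002]
ft_force: [8.2, -12.3, -6.4]
opening: 0.0319
gripper_force: 15.0
time: 13.23
eef_pos: [0.6429, -0.1902, 0.1085]
tcp_rot: [1.0, 0.0, 0.002, 0.002]
ft_force: [6.9, -12.1, -6.3]
opening: 0.0317
gripper_force: 20.0
[-0.001   0.0015  0.0012  0.0013  0.0002 -0.0009] [ 0.64294009 -0.19017854  0.10849114]
3.1815221354166665 0.09626341818285711
```

View pics/w6.png

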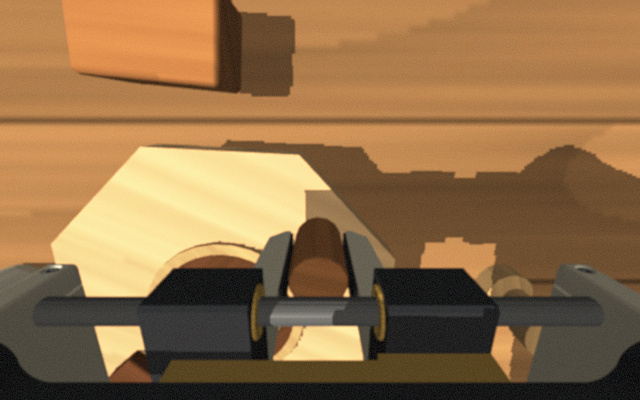

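The fingers are closed on the handle at (318,260) with 20 N and nothing is moving. Handing in.

```bash
python3 -c "
from cell import bot
print(bot.hand_in())"
```

```text
the job is handed in; nothing more can be done
None
```

I set the turntable spinning at about 0.95 rad/s (a turn in about 6.6 s), followed the handle untouched for about 5.3 s, then closed the fingers on it and stopped it. I handed in holding it still at 20 N; no verdict came back.

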